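# Key a grinding cup into the press-to-run mill and hold it down

### The job

Load the sample mill with the grinding cup that has the orange lid: lift it out of its stand, tip it over to about 45 degrees and bring it level again in the air, so that the tablets shut inside slide over the knives. Then push the cup's keyed shaft into the mill's drive hub, turning it until the key slips into the keyway, and keep pushing until the cup sits fully home with the sprung black interlock ring pressed down. The mill runs only while the cup is held down, so finish still gripping the cup and pressing it home; leave the other cup and the things around where they are.

Things in the scene. Friction and masses are not known exactly. Their poses are not given: they have to be found in the camera images.
- cup_orange_grip (a point): centre of the grip of the orange-lidded steel grinding cup (0.18 to 0.33 kg, upright in its stand). Grip: orange block on the lid, 46 mm along x, 24 mm thick along y (grip it across this, on its ribbed flats), 44 mm high; the lid's flat top (62 mm disc) lies 20 mm below this point, the grip's top 22 mm above. x points to the key's side, where the lid has a white line; z up out of the lid
- cup_orange_seat (a point): middle of the same cup's flat underside (62 mm disc), 70 mm below the grip's centre, same axes; the shaft sticks out of it downwards. Parked, the cup rests by this underside on its stand, the shaft hanging free in the stand's hole
- cup_orange_tip (a point): lower end of the same cup's shaft, 26 mm below the underside, same axes. Shaft 14 mm thick: 5 mm of taper (to 8 mm at the end), plain and round up to 10 mm from the end, then with a brass key, 7.5 mm wide along y, reaching 15 mm from the axis towards +x and running up to the underside
- hub_mouth (a point): middle of the flat top face (46 mm wide) of the mill's aluminium drive hub, 76 mm above the bench. x points along the keyway (red mark on that side), z up. Upright 17 mm bore with a keyway 9.5 mm wide reaching 17.5 mm from the axis, both 30 mm deep, no chamfer. The key rests on this face, the shaft 10 mm in, until within 0.1 to 0.2 rad of the keyway. Home: the cup's underside on this face
- drive_hub (a joint): angle of the hub in the mill, counter-clockwise from above, rad; 0 = keyway towards the mill's rear. The gearing keeps it where it is against torques up to 0.2 N m
- interlock (a joint): how far the sprung black ring round the hub is pressed down, m. Ring 25 to 35.5 mm from the hub's axis; at 0 (up) its top lies 6 mm above the hub face; at 0.006 level with it, as under a cup that sits home. It starts to move at about 4 N and takes about 9 N at 0.006, more than the cup's weight, and springs back when the push stops
- mill: the mill, fixed to the bench: light grey low housing 168 x 140 mm, 46 mm high, sloping dark control panel at its front (-x). Origin under the housing's middle; the hub's axis lies 18 mm behind it (+x), inside a fixed round collar 89 mm wide (74 mm inside) whose rim is 80 mm above the bench
- stand_a: dark grey round stand of the orange-lidded cup, 90 mm wide at the foot, 76 mm at the top, 34 mm high, with a 34 mm hole; fixed to the bench. Origin at the middle of its foot
- cup_blue_grip (a point): centre of the grip of the other cup, alike but with a blue lid, parked in a stand of its own; to be left alone
- petri_dish_0: petri dish, 62 mm wide, 14 mm high, behind the stands; bystander
- petri_dish_1: petri dish like the other one; bystander
- timer: white digital timer, 62 x 66 x 17 mm, between mill and petri dishes; bystander

How it is judged (in metres and radians):
On the way, in this order (a step that is already met when the one before it is completed fails the run):
1. the orange-lidded cup is lifted and tipped to about 45 degrees (35 to 55) (angle between cup_orange_grip's own z axis and vertical between 0.61 and 0.96 rad and height (world z) of cup_orange_grip above 0.13 m), for 0.2 s.
2. the cup is level again (within 7 degrees), still in the air (angle between cup_orange_grip's own z axis and vertical below 0.12 rad and height (world z) of cup_orange_grip above 0.13 m), for 0.2 s.
3. the key has slipped into the keyway: the shaft is in the bore deeper than the key could rest on the face (z of cup_orange_seat in the frame of hub_mouth below 0.01 m and horizontal distance between cup_orange_seat and hub_mouth below 0.004 m and angle between the x axis of cup_orange_seat and the x axis of hub_mouth, either way round below 0.25 rad), for 0.1 s.
At the end, for the whole second after the job is handed in: Orange-lidded cup home on the mill: underside within 2 mm of the hub face, shaft within 3.5 mm of the axis, key in keyway, upright within 4 degrees, interlock ring down at least 4 mm, gripper still gripping (over 3 N) and pressing; the blue-lidded cup where it stood (15 mm) (z of cup_orange_seat in the frame of hub_mouth below 0.002 m and horizontal distance between cup_orange_seat and hub_mouth below 0.0035 m and angle between the x axis of cup_orange_seat and the x axis of hub_mouth, either way round below 0.25 rad and angle between cup_orange_grip's own z axis and vertical below 0.07 rad and value of joint interlock above 0.004 m and contact force between the fingers and cup_orange above 3 N and distance of cup_blue_grip from where it was at the start of the episode below 0.015 m); the arm keeps its last pose, push and grip.
It fails at once if the cup is tipped far over (more than 70 degrees) (angle between cup_orange_grip's own z axis and vertical above 1.22 rad).
It fails at once if the other cup is moved by more than 15 mm (distance of cup_blue_grip from where it was at the start of the episode above 0.015 m).
It fails at once if a petri dish or the timer is moved by more than 20 mm (distance of any of petri_dish_0, petri_dish_1, timer from where it was at the start of the episode above 0.02 m).
It also fails if it takes over 48 s, if anything falls off the work surface, if the arm or the gripper's body presses on something with over 40 N, if the wrist force passes 120 N, or if a joint passes its speed limit or range.

### The arm

A 7-joint arm with a two-finger parallel gripper is mounted at the origin on a cart in front of the work surface, level with it; the furniture and walls round the work are solid. World frame = base frame: x ahead of the robot, y to its left, z up, the work surface at z = 0. Lengths are in mm, angles in rad, forces in N, time in s.
With the tool pointing down it reaches from about 400 to 900 mm from the base axis. Payload 5.6 kg.
Tool frame: the origin (TCP) lies midway between the tips of the shut fingers; the grasp point (between the pads) lies 19 mm behind it; x points along the fingers, y is the direction in which the jaws open and shut, and the axes are right-handed (so a half turn about x gives the same grasp; the last joint's range is limited). The gripper opens to 92 mm and grips with 3 to 60 N. Pads are 20 mm wide; open, the fingers measure 128 mm over their backs; the gripper's body (75 mm by 189 mm) begins 69 mm behind the grasp point.
Start: joints at [1.164, 0.468, -0.012, 1.603, 0.006, 1.071, -0.056], TCP at [231.248, -607.481, 214.592] pointing down, gripper open.
Joint ranges: [-2.53, 2.53], [-0.31, 2.02], [-1.57, 1.55], [0.28, 2.44], [-1.29, 4.43], [0.15, 1.84], [-2.92, 2.92]. Speed limits (rad/s): [2.57, 2.57, 3.14, 3.14, 3.14, 3.14, 3.14].

### API

Orientations are given as a rotation vector (axis times angle).
In Python, from cell import robot, grip, kin, viewer gives the robot as it stands. Calls block until the motion is done:
- robot.movep(position, orientation): joint-space move of the TCP to a pose.
- robot.servo_line(position, feed=150, rotation=None): straight line of the TCP; rotation=None keeps the orientation; feed is the mean speed in mm/s.
- robot.goto_joints(angles): joint-space move.
- grip(opening, newtons=None): opening from 0.0 (shut) to 1.0 (fully open); newtons is the grip in N (None keeps the last); returns when the fingers have stopped.
- robot.hold(seconds).
- kin.ik(position, orientation): joint angles nearest the present ones, or None.
- robot.observe(): the state.
- viewer.read_camera(name): name is "scene" or "top" or "wrist"; returns the picture (420x560x3 uint8, red, green, blue); there is no depth.
- viewer.camera_info(name): a dict with "camera_matrix" (3x3 intrinsics, pixels), "R" (3x3) and "t" (3): a world point X has camera coordinates R X + t. Camera axes: x right, y down, z forward; pixel columns grow to the right and rows downward; lengths in mm; the calibration is good to about 2 mm. The wrist camera is an equidistant fisheye: a pixel r from the principal point sees the ray r / f radians off the axis. A picture is of the moment at which its call begins: read the wrist's pose just before it. camera_info takes no time and is no camera call; for the wrist camera it gives the pose at the moment of the call.
A pose or a line that the arm cannot do raises robot.IKError and nothing moves.
- robot.job_done(): hands the job in, once; it reports no verdict.
Trained networks look in the newest picture that a camera, given by its name, has taken for a name from the list of things; names that differ only in an ending like _2 or _b are one class to them, and where a whole thing is asked for, a point or a joint stands for the part that bears it (a point fixed in the world has none). Each returns a list of dicts, best first, with "confidence" (0 to 1); they miss things now and then, are a little off and sometimes report something else, mostly with a low value. They report only what shows in the picture. A call takes as long as a camera call.
- viewer.silhouettes(name, camera): "mask" (420x560 bool, what is visible of it).
- viewer.pinpoint(name, camera): "at" ([x, y, z] in mm, in the coordinates of the camera as it stood for that picture, good to about 4 mm: a listed point, or the origin of a listed thing).
The state is a dict: "t": time; "joints": joint angles; "joint_velocities": joint speeds; "joint_torque": joint torques, N m; "tcp_pos": TCP position; "tcp_rot": TCP orientation; "contact_force": force on the tool from outside, world axes, zero at the start; "wrist_torque": the same for the moment, N m; "grip_width": opening from 0.0 (shut) to 1.0 (fully open).
Only numpy, scipy, OpenCV 4.12 (cv2) and the standard library are available. Lean on these libraries where they do the work, as an engineer would, in place of code of your own. Each camera call takes 0.05 s, during which the arm holds its last target. There are 200 camera calls.

## Working session

There is one attempt and no reset: what is moved stays moved. The work goes in short steps, each a Python script; the robot and the scene stay as the last script left them, time stands still between calls to the robot, and variables do not carry over. Pictures are saved under pics/ and viewed, about 8 in all and at most 12, crops included, and the job is handed in when it is done.

```bash
ls; mkdir -p pics; cat > h.py <<'E'
import numpy as np, cv2
from scipy.spatial.transform import Rotation as Ro
from cell import robot, grip, kin, viewer
def world(cam,at):
    i=viewer.camera_info(cam); return np.array(i["R"]).T@(np.array(at)-np.array(i["t"]))
E
python3 - <<'E'
from h import *
o=robot.observe(); print(o)
ims=[]
for c in ["scene","top"]:
    im=viewer.read_camera(c); cv2.imwrite(f"pics/{c}0.png",im[:,:,::-1])
    for n in ["cup_orange_grip","cup_orange_seat","hub_mouth","mill","stand_a","cup_blue_grip","petri_dish_0","timer"]:
        for d in viewer.pinpoint(n,c): print(c,n,round(d["confidence"],2),world(c,d["at"]).round(1))
    i=viewer.camera_info(c);print(c,np.array(i["camera_matrix"]).round(1).tolist(),(-np.array(i["R"]).T@np.array(i["t"])).round(0))
print(robot.observe()["t"])
E
```

```text
pics
{'t': 0.0, 'joints': array([ 1.16397263,  0.46841019, -0.01160125,  1.6036127 ,  0.00603291,
        1.07140647, -0.05628789]), 'joint_velocities': array([-0.00024883, -0.00050244, -0.00030928,  0.00093632,  0.00166248,
       -0.00047596, -0.00087226]), 'joint_torque': array([-8.36480649e-04, -5.20579326e+01, -1.30856840e-02, -2.43754721e+01,
       -5.67624718e-02,  1.72897131e-02,  1.83849952e-04]), 'tcp_pos': array([ 231.01849144, -606.9345581 ,  213.62346769]), 'tcp_rot': array([ 2.02323168,  0.37400387, -2.02421337]), 'contact_force': array([0.80287162, 0.44375622, 0.91342002]), 'wrist_torque': array([-0.00979994,  0.0774769 ,  0.04401022]), 'grip_width': 0.9989707780986623}
scene cup_orange_grip 0.95 [488.8 255.4 104.3]
scene cup_orange_seat 0.97 [487.2 255.1  36. ]
scene hub_mouth 0.59 [ 480.3 -170.5   73.1]
scene hub_mouth 0.38 [478.5  60.7 108.5]
scene hub_mouth 0.36 [487.6 256.4 104.6]
scene mill 0.74 [ 466.8 -162.8   -6.1]
scene stand_a 0.83 [488.7 254.2   6.6]
scene cup_blue_grip 0.89 [476.   57.  106.5]
scene petri_dish_0 0.71 [726.2 116.    2.5]
scene petri_dish_0 0.57 [6.379e+02 1.572e+02 1.000e-01]
scene timer 0.93 [652.   32.3   4.9]
scene [[415.3, 0.0, 284.8], [0.0, 415.3, 211.9], [0.0, 0.0, 1.0]] [204. 749. 478.]
top cup_orange_grip 0.8 [491.8 257.9 106.3]
top cup_orange_grip 0.36 [ 478.3 -163.4   73.8]
top cup_orange_seat 0.69 [488.4 257.7  34.3]
top hub_mouth 0.68 [ 480.8 -163.    72.3]
top mill 0.72 [6.552e+02 3.210e+01 3.000e-01]
top mill 0.6 [ 462.2 -162.5   -4.1]
top stand_a 0.74 [487.5 256.9  -1.1]
top cup_blue_grip 0.63 [477.8  58.6 101.3]
top cup_blue_grip 0.59 [635.9 159.9  -1. ]
top cup_blue_grip 0.3 [487.7 253.3   7.4]
top petri_dish_0 0.98 [723.2 119.8  -0.9]
top petri_dish_0 0.63 [638.1 157.4  -3.4]
top timer 0.85 [655.5  33.1  -0.7]
top [[432.7, 0.0, 283.0], [0.0, 432.7, 208.7], [0.0, 0.0, 1.0]] [498.  60. 940.]
0.9
```

```bash
python3 - <<'E'
from h import *
t=cv2.imread("pics/top0.png"); 
cv2.imwrite("pics/topA.png",cv2.resize(t,(800,600),interpolation=cv2.INTER_CUBIC))
def proj(c,X):
    i=viewer.camera_info(c);p=np.array(i["camera_matrix"])@(np.array(i["R"])@np.array(X)+np.array(i["t"]));return p[:2]/p[2]
a=proj("top",[489,256,104]);b=proj("top",[480,-164,76]);print(a,b, proj("top",[589,256,104])-a)
cr=[cv2.resize(t[int(p[1])-35:int(p[1])+35,int(p[0])-35:int(p[0])+35],(400,400),interpolation=cv2.INTER_CUBIC) for p in (a,b)]
cv2.imwrite("pics/topB.png",np.hstack(cr))
E
```

```text
[186.56825896 259.47053525] [401.91662619 265.89632206] [  1.69644536 -51.64711415]
```

View pics/topA.png

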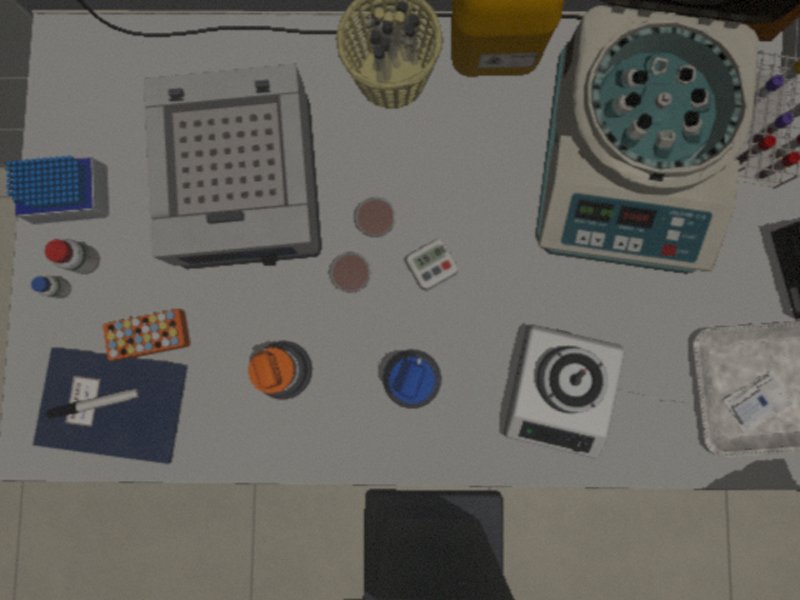

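View pics/topB.png

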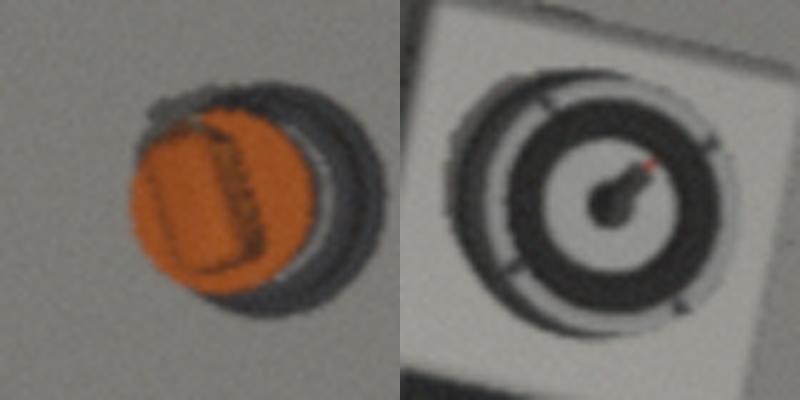

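The top view shows the orange cup at about (272,370), the blue cup at (412,378), and the mill at (570,380) of the 800x600 picture. The keyway (red mark) points up and right, a yaw of about -0.75. The orange grip's yaw is about ±0.33, but its white line is unclear. I'll check both from the wrist camera.

```bash
cat >> h.py <<'E'
def down(a):  # tool down, jaw axis (tool y) at world yaw a
    return np.array([[0,np.cos(a),np.sin(a)],[0,np.sin(a),-np.cos(a)],[-1,0,0]])
def rv(M): return Ro.from_matrix(M).as_rotvec()
def pix2z(cam,uv,z,info=None):  # wrist fisheye/pinhole pixel -> world point on plane z
    i=info or viewer.camera_info(cam);K=np.array(i["camera_matrix"]);R=np.array(i["R"]);c=-R.T@np.array(i["t"])
    p=np.array([(uv[0]-K[0,2])/K[0,0],(uv[1]-K[1,2])/K[1,1]])
    if cam=="wrist":
        r=np.hypot(*p); d=np.r_[p/max(r,1e-9)*np.sin(r),np.cos(r)]
    else: d=np.r_[p,1]
    d=R.T@d; return c+d*(z-c[2])/d[2]
def ortho(im,cam,ctr,z,half=50,n=400,info=None):
    "rectified patch of the plane at height z: image up=+x, left=+y"
    i=info;K=np.array(i["camera_matrix"]);R=np.array(i["R"]);t=np.array(i["t"])
    g=np.linspace(half,-half,n);X,Y=np.meshgrid(g,g,indexing="ij")
    P=np.stack([ctr[0]+X,ctr[1]+Y,0*X+z],-1)@R.T+t
    if cam=="wrist":
        th=np.arctan2(np.hypot(P[...,0],P[...,1]),P[...,2]);r=np.hypot(P[...,0],P[...,1])+1e-9
        u,v=P[...,0]/r*th,P[...,1]/r*th
    else: u,v=P[...,0]/P[...,2],P[...,1]/P[...,2]
    return cv2.remap(im,(u*K[0,0]+K[0,2]).astype(np.float32),(v*K[1,1]+K[1,2]).astype(np.float32),cv2.INTER_CUBIC)
E
python3 - <<'E'
from h import *
o=robot.observe(); M=Ro.from_rotvec(o["tcp_rot"]).as_matrix();print("tool y yaw",np.arctan2(M[1,1],M[0,1]))
i=viewer.camera_info("wrist");print("cam rel tool",(M.T@(-np.array(i["R"]).T@np.array(i["t"])-o["tcp_pos"])).round(1), (M.T@np.array(i["R"]).T[:,2]).round(2))
for nm,yaw in (("cup",.33),("cup",-.33),("hub",-.75),("hub",-.75+np.pi)):
  for s in (1,-1):
    p=[489,256,250] if nm=="cup" else [480,-164,260]
    q=kin.ik(p,rv(down(yaw+s*np.pi/2)));print(nm,yaw,s,None if q is None else np.round(q,2))
E
```

```text
tool y yaw -1.2070538046557133
cam rel tool [-1.70e+02  1.00e-01 -7.99e+01] [ 0.96 -0.    0.28]
cup 0.33 1 [ 0.37  0.62 -1.28  1.75  0.62  1.25  0.83]
cup 0.33 -1 [ 0.19  0.43 -0.94  1.76  0.38  1.14 -2.11]
cup -0.33 1 [ 0.26  0.48 -1.05  1.76  0.45  1.17  0.31]
cup -0.33 -1 [ 0.3   0.52 -1.13  1.76  0.51  1.19 -2.87]
hub -0.75 1 [ 0.79  0.24 -0.6   1.87  0.15  1.08  0.95]
hub -0.75 -1 [ 0.39  0.19 -0.14  1.89  0.03  1.07 -2.09]
hub 2.391592653589793 1 [ 0.39  0.19 -0.14  1.89  0.03  1.07 -2.09]
hub 2.391592653589793 -1 [ 0.79  0.24 -0.6   1.87  0.15  1.08  0.95]
```

```bash
python3 - <<'E'
from h import *
res=[]
for nm,p,a in (("hub",[480,-164,240],-.75-np.pi/2),("cup",[489,256,250],-1.4)):
    robot.movep(p,rv(down(a))); robot.hold(.3)
    i=viewer.camera_info("wrist"); im=viewer.read_camera("wrist"); cv2.imwrite(f"pics/w_{nm}.png",im[:,:,::-1]); np.save(f"pics/w_{nm}.npy",i,allow_pickle=True)
    for n in (["hub_mouth"] if nm=="hub" else ["cup_orange_grip","cup_orange_seat"]):
        for d in viewer.pinpoint(n,"wrist"): print(n,round(d["confidence"],2),(np.array(i["R"]).T@(np.array(d["at"])-np.array(i["t"]))).round(1))
    z=76 if nm=="hub" else 84
    res.append(ortho(im,"wrist",p,z,info=i))
cv2.imwrite("pics/ortho.png",np.hstack(res)[:,:,::-1]); print(robot.observe()["t"],robot.observe()["joints"].round(2))
E
```

```text
hub_mouth 0.59 [ 481.8 -169.    75.8]
cup_orange_grip 0.87 [490.4 252.5 107. ]
5.15 [-0.09  0.33 -0.55  1.78  0.19  1.09 -2.11]
```

View pics/ortho.png

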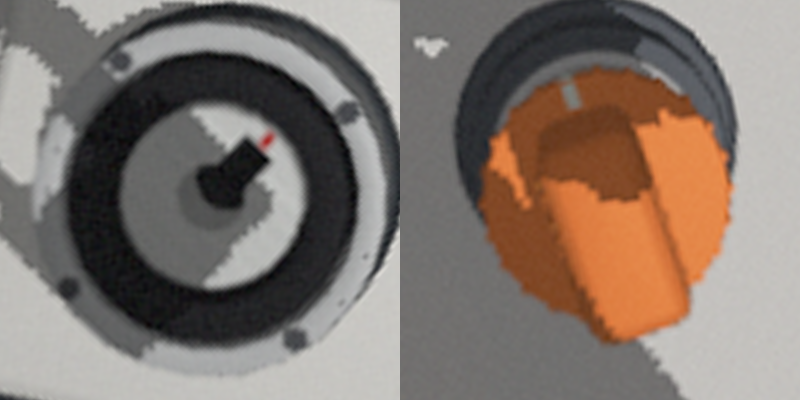

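Measured from the rectified views:
- **Hub:** centre at (480.9, -167.6). The keyway end and red mark at (258–267,140–150) give a yaw of -0.75.
- **Cup:** centre at (490.5, 254.1). The white line at (571,93) gives a yaw of +0.35.

Next is the grasp and the lift.

```bash
python3 - <<'E'
from h import *
a=.35-np.pi/2; M=down(a)
robot.movep([490.5,254.1,170],rv(M))
robot.servo_line([490.5,254.1,89],feed=80)
o=robot.observe();print(o["tcp_pos"].round(1),o["contact_force"].round(1))
grip(0.0,50); robot.hold(.2)
o=robot.observe();print("width",o["grip_width"]*92,o["contact_force"].round(1),o["wrist_torque"].round(2))
robot.servo_line([490.5,254.1,260],feed=150); robot.hold(.2)
o=robot.observe();print("width",o["grip_width"]*92,o["contact_force"].round(1),o["wrist_torque"].round(2),o["t"])
q0=np.array(o["joints"])
for P in ([490,250,260],[520,200,300],[550,150,320]):
  for k in range(8):
    ax=np.array([np.cos(k*np.pi/4),np.sin(k*np.pi/4),0])
    q=kin.ik(P,rv(Ro.from_rotvec(ax*.76).as_matrix()@M))
    print(P,k,None if q is None else (np.round(q,2),round(float(abs(np.array(q)-q0).max()),2)))
E
```

```text
[490.9 254.4  89.5] [ 0.3  0.7 -0.3]
width 23.533278338415442 [ 0.1  0.5 -0.8] [ 0.08 -0.03  0.02]
width 23.890013621948953 [ 0.5 -0.  -1.1] [-0.01 -0.03 -0.  ] 9.45
[490, 250, 260] 0 (array([ 0.56,  0.38, -0.8 ,  1.99, -0.66,  0.84, -0.97]), 0.96)
[490, 250, 260] 1 (array([ 0.24,  0.62, -0.62,  1.59, -0.34,  1.39, -1.45]), 0.53)
[490, 250, 260] 2 (array([-0.08,  0.76, -0.52,  1.3 , -0.05,  1.81, -1.81]), 0.7)
[490, 250, 260] 3 None
[490, 250, 260] 4 (array([-0.52,  0.62, -0.45,  1.53,  0.65,  1.74, -2.32]), 0.62)
[490, 250, 260] 5 (array([-0.59,  0.36, -0.44,  1.92,  0.93,  1.3 , -2.71]), 0.77)
[490, 250, 260] 6 None
[490, 250, 260] 7 (array([ 0.11,  0.03, -0.47,  2.31, -1.25,  0.29, -0.44]), 1.49)
[520, 200, 300] 0 (array([ 0.6 ,  0.36, -0.74,  1.89, -0.63,  1.  , -0.97]), 0.96)
[520, 200, 300] 1 (array([ 0.29,  0.61, -0.61,  1.49, -0.32,  1.53, -1.43]), 0.52)
[520, 200, 300] 2 None
[520, 200, 300] 3 None
[520, 200, 300] 4 (array([-0.44,  0.56, -0.44,  1.52,  0.69,  1.75, -2.21]), 0.64)
[520, 200, 300] 5 (array([-0.48,  0.28, -0.44,  1.93,  0.93,  1.27, -2.57]), 0.73)
[520, 200, 300] 6 (array([ 0.13, -0.  , -0.8 ,  2.23,  1.05,  0.51, -2.73]), 0.85)
[520, 200, 300] 7 (array([-0.02, -0.02, -0.18,  2.24, -1.04,  0.46, -0.57]), 1.36)
[550, 150, 320] 0 (array([ 0.62,  0.38, -0.68,  1.79, -0.59,  1.11, -0.96]), 0.98)
[550, 150, 320] 1 (array([ 0.34,  0.64, -0.59,  1.39, -0.29,  1.63, -1.4 ]), 0.53)
[550, 150, 320] 2 None
[550, 150, 320] 3 None
[550, 150, 320] 4 (array([-0.36,  0.53, -0.42,  1.52,  0.72,  1.73, -2.12]), 0.62)
[550, 150, 320] 5 (array([-0.37,  0.23, -0.42,  1.93,  0.94,  1.21, -2.45]), 0.74)
[550, 150, 320] 6 (array([ 0.19, -0.04, -0.68,  2.2 ,  0.87,  0.41, -2.43]), 0.7)
[550, 150, 320] 7 (array([-0.02, -0.  , -0.03,  2.17, -0.98,  0.58, -0.54]), 1.39)
```

```bash
python3 - <<'E'
from h import *
M=down(.35-np.pi/2); ax=np.array([1,1,0])/2**.5
T=Ro.from_rotvec(ax*.76).as_matrix()@M
robot.servo_line([490,250,290],feed=120)
robot.servo_line([490,250,290.5],feed=.5,rotation=rv(Ro.from_rotvec(ax*.02).as_matrix()@M)) if 0 else None
robot.movep([490,250,290],rv(T)); robot.hold(.4)
o=robot.observe();print(o["tcp_pos"].round(1),o["grip_width"]*92,o["contact_force"].round(1),o["t"])
im=viewer.read_camera("scene");cv2.imwrite("pics/tilt.png",im[:,:,::-1])
g=viewer.pinpoint("cup_orange_grip","scene")[0];s=viewer.pinpoint("cup_orange_seat","scene")[0]
G,S=world("scene",g["at"]),world("scene",s["at"]);d=G-S;print(G,S,np.degrees(np.arccos(d[2]/np.linalg.norm(d))),np.linalg.norm(d))
Mt=Ro.from_rotvec(o["tcp_rot"]).as_matrix();print("tool tilt",np.degrees(np.arccos(-Mt[2,0])), (d/np.linalg.norm(d)).round(2),(-Mt[:,0]).round(2))
E
```

```text
[489.4 250.8 290.6] 23.63406453921735 [ 0.7  0.6 -2.3] 10.825
[496.37685633 243.81144619 300.28694715] [459.91744848 279.26734233 252.53413563] 46.8029068968153 69.76202405320541
tool tilt 43.46690416105458 [ 0.52 -0.51  0.68] [ 0.49 -0.49  0.73]
```

View pics/tilt.png

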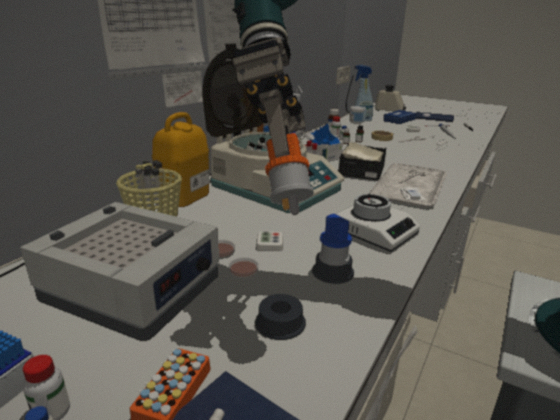

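The cup is held at about (290,170), tipped about 45°, with the stand empty and the blue cup untouched. Next: level it and carry it over the hub.

```bash
python3 - <<'E'
from h import *
M=down(.35-np.pi/2); H=down(-.75-np.pi/2)
robot.movep([490,250,290],rv(M)); robot.hold(.4)
robot.movep([480.9,-167.6,230],rv(H)); robot.servo_line([480.9,-167.6,178],feed=80); robot.hold(.3)
o=robot.observe();print(o["tcp_pos"].round(1),o["grip_width"]*92,o["contact_force"].round(1),o["wrist_torque"].round(2),o["t"],o["joints"].round(2))
Mt=Ro.from_rotvec(o["tcp_rot"]).as_matrix();print("tool up",(-Mt[:,0]).round(3))
out=[]
for c in ("scene","top"):
    i=viewer.camera_info(c);im=viewer.read_camera(c);cv2.imwrite(f"pics/hov_{c}.png",im[:,:,::-1])
    P={}
    for n in ("cup_orange_grip","cup_orange_seat","cup_orange_tip","hub_mouth"):
        for d in viewer.pinpoint(n,c)[:1]: P[n]=world(c,d["at"]); print(c,n,round(d["confidence"],2),P[n].round(1))
im=cv2.imread("pics/hov_scene.png");cv2.imwrite("pics/hovc.png",cv2.resize(im[120:260,310:450],(600,600),interpolation=cv2.INTER_CUBIC))
E
```

```text
[ 481.1 -167.7  178.4] 23.613409380002157 [ 0.3  0.6 -2. ] [ 0.08 -0.05  0.03] 14.5917 [ 0.44  0.29 -0.2   1.97  0.07  0.89 -2.12]
tool up [-0.001  0.     1.   ]
scene cup_orange_grip 0.96 [ 478.9 -164.3  192.1]
scene cup_orange_seat 0.69 [ 478.5 -164.8  124.3]
scene cup_orange_tip 0.75 [ 480.4 -164.5   94. ]
scene hub_mouth 0.6 [ 477.4 -165.7   76.3]
top cup_orange_grip 0.59 [ 483.  -167.8  194.6]
top cup_orange_seat 0.65 [ 478.  -168.5  120.9]
top cup_orange_tip 0.73 [ 477.4 -166.    95. ]
top hub_mouth 0.5 [ 477.9 -163.4   70.8]
```

View pics/hovc.png

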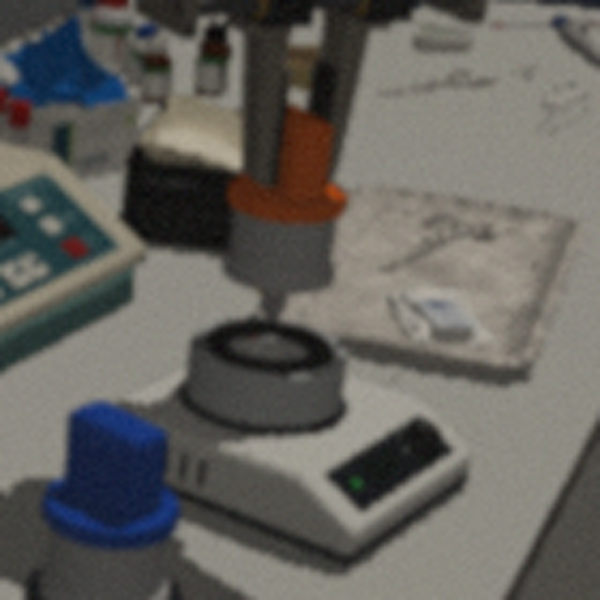

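The cup hangs level over the hub, shaft tip at (270,315) above the bore at (270,345). Now a guarded descent.

```bash
cat >> h.py <<'E'
def descend(x,y,z0,z1,yaw,step=2,lim=8,feed=40):
    R=rv(down(yaw-np.pi/2)); z=z0
    while z>z1:
        z=max(z1,z-step); robot.servo_line([x,y,z],feed=feed,rotation=R)
        o=robot.observe(); f=o["contact_force"]
        if z<160: print(z,o["tcp_pos"].round(1),f.round(1),o["wrist_torque"].round(2))
        if f[2]>lim or np.hypot(f[0],f[1])>lim: break
    return z,o
E
python3 - <<'E'
from h import *
z,o=descend(480.9,-167.6,178,146,-.75); print(z,o["t"],o["grip_width"]*92)
E
```

```text
158 [ 480.8 -167.5  157.9] [ 0.4 -0.1 -3.2] [ 0.09  0.04 -0.01]
156 [ 480.8 -167.5  155.9] [-0.   0.4 -2.4] [ 0.05  0.01 -0.01]
154 [ 480.8 -167.6  153.8] [-0.2  0.2 -1.6] [ 0.06 -0.   -0.02]
152 [ 480.8 -167.6  151.9] [ 0.6 -0.7 -2.3] [ 0.1  -0.03 -0.  ]
150 [ 480.8 -167.6  149.8] [-0.5 -0.5 -1.6] [ 0.11 -0.03  0.06]
148 [ 480.8 -167.6  147.9] [ 0.   0.3 -2.1] [0.11 0.01 0.01]
146 [ 480.8 -167.6  145.9] [-0.4  0.4 -2.5] [ 0.06  0.01 -0.01]
146 19.0917 23.700649160409252
```

```bash
python3 - <<'E'
from h import *
z,o=descend(480.9,-167.6,146,131,-.75,step=1.5,lim=14); print(z,o["t"],o["grip_width"]*92)
E
```

```text
144.5 [ 480.9 -167.6  144.4] [ 0.2 -0.1 -2.2] [ 0.05 -0.04  0.01]
143.0 [ 480.8 -167.6  142.9] [ 0.1  0.3 -1.5] [ 0.02 -0.01 -0.01]
141.5 [ 480.8 -167.6  141.4] [ 0.5  0.3 -3. ] [ 0.11  0.03 -0.01]
140.0 [ 480.8 -167.6  139.9] [ 0.2 -0.6 -1.3] [0.08 0.02 0.02]
138.5 [ 480.8 -167.6  138.4] [ 0.9  0.4 -2.4] [0.06 0.01 0.06]
137.0 [ 480.9 -167.6  137. ] [-0.   0.1 -1.8] [ 0.08 -0.    0.03]
135.5 [ 481.  -167.6  135.8] [-0.1  0.5  3.4] [0.18 0.39 0.04]
134.0 [ 480.9 -167.6  134.2] [-1.5  0.1  3.3] [0.16 0.44 0.02]
132.5 [ 481.  -167.6  132.6] [-2.3  0.2  4.9] [0.13 0.61 0.01]
131 [ 481.  -167.6  131.2] [-2.3  0.4  6.5] [ 0.22  0.69 -0.  ]
131 21.5917 23.637040477780268
```

```bash
python3 - <<'E'
from h import *
z,o=descend(480.5,-167.6,131,126,-.75,step=.5,lim=20,feed=10); print(z,o["t"],o["grip_width"]*92)
robot.hold(.5);o=robot.observe();print(o["tcp_pos"].round(1),o["contact_force"].round(1),o["t"])
E
```

```text
130.5 [ 480.9 -167.7  130.9] [-1.2  0.1  7.2] [ 0.26  0.49 -0.06]
130.0 [ 480.9 -167.6  130.8] [-2.2  0.6  9.9] [ 0.27  0.84 -0.01]
129.5 [ 481.  -167.6  130.8] [-4.3  1.7 13.6] [ 0.39  1.2  -0.01]
129.0 [ 481.  -167.7  130.8] [-4.8  1.1 17.5] [0.42 1.5  0.03]
128.5 [ 481.1 -167.7  130.7] [-5.9  1.9 20.8] [0.5  1.78 0.01]
128.5 22.8417 23.76156298850563
[ 481.1 -167.7  130.7] [-5.8  2.2 21.2] 23.3417
```

```bash
python3 - <<'E'
from h import *
o=robot.observe();Mt=Ro.from_rotvec(o["tcp_rot"]).as_matrix();print("tool up",(-Mt[:,0]).round(3),"key yaw",np.arctan2(Mt[1,1],Mt[0,1])+np.pi/2)
for c in ("scene","top"):
    im=viewer.read_camera(c);cv2.imwrite(f"pics/end_{c}.png",im[:,:,::-1])
    for n in ("cup_orange_grip","cup_orange_seat","cup_blue_grip","timer"):
        for d in viewer.pinpoint(n,c)[:1]: print(c,n,round(d["confidence"],2),world(c,d["at"]).round(1))
im=cv2.imread("pics/end_scene.png");cv2.imwrite("pics/endc.png",cv2.resize(im[120:260,310:450],(600,600),interpolation=cv2.INTER_CUBIC))
E
```

```text
tool up [-0.001  0.001  1.   ] key yaw -0.749998963030476
scene cup_orange_grip 0.68 [ 479.  -162.2  142.3]
scene cup_orange_seat 0.74 [ 480.5 -164.8   78. ]
scene cup_blue_grip 0.74 [477.8  58.6 110.4]
scene timer 0.63 [649.5  33.1   3.4]
top cup_orange_grip 0.91 [ 483.5 -165.4  146.4]
top cup_blue_grip 0.85 [479.5  60.6 104.9]
top timer 0.71 [651.9  30.5   1.7]
```

View pics/endc.png

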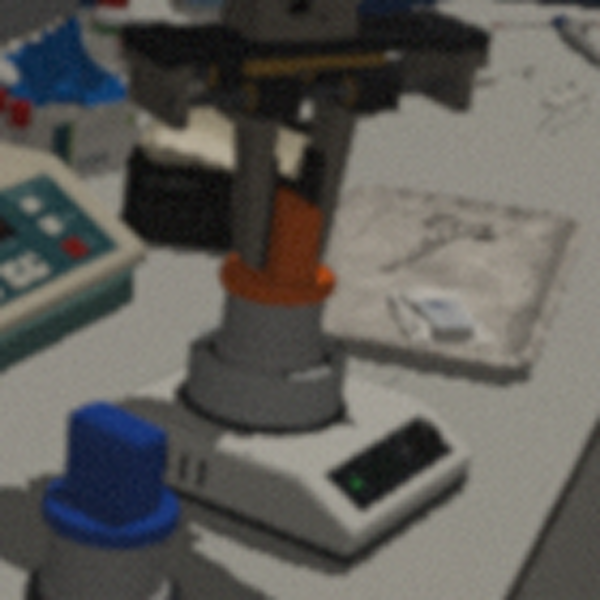

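The cup sits upright inside the collar (body at (272,340), lid at (277,280)), still gripped, and the blue cup hasn't moved. Handing in.

```bash
python3 - <<'E'
from h import *
robot.job_done(); o=robot.observe(); print(o["t"],o["tcp_pos"].round(1),o["contact_force"].round(1))
E
```

```text
the job is handed in; nothing more can be done
the job is handed in; nothing more can be done
```

The orange-lidded cup is home on the mill, and I handed the job in with the arm still gripping and pressing. The hand-in gave no verdict.

**What I did:** I gripped the cup at about 50 N and lifted it out. I tipped it to about 45° (tool 43.5°, cameras 46.8°) and levelled it in the air. Then I turned it to the keyway (yaw -0.75) and pushed it in. The key slipped in at the first try, with no searching.

**Last checks:**
- **Seating:** the push met the ring's spring at TCP z of about 136.5 mm and stopped hard at 130.8 mm, so the ring is down about 6 mm.
- **Press and grip:** the arm pushed down with about 21 N, with about 6 N sideways. The finger opening was 23.8 mm on the 24 mm grip.
- **Position:** the tool was upright to about 0.1° and the cup centred within camera accuracy. The scene camera put the underside at z 78 mm against the 76 mm hub face, within its error of about 4 mm. The top camera did not report the underside.
- **Surroundings:** the blue cup and the timer read within about 4 mm of their first measurements. I did not measure the petri dishes again at the end; the arm did not work near them.

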